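# Offer a splash flap up to its sill hinge in the fume hood

## Task

Draw the hinge pin back by its green grip until the white pointer stands at the green marks on the sill, and leave it there. Then lift the orange flap out of the rack and hold it upright at the sill so that its knuckle sits between the two fixed knuckles, clear of the sill, with all three holes in line ready for the pin: finish while still holding it there in the gripper. Leave everything else where it stands.

Things in the scene. Friction and masses are not known exactly. Their poses are not given: they have to be found in the camera images.
- sill: Fixed dark sill block, 60 (x) x 240 (y) x 40 mm high, y from -50 to +190 mm. Origin on the table under the hinge centre; z up, y along the hinge, x away from the robot at yaw 0. On top, two fixed steel knuckles at y -43 to -19 and +19 to +43 mm; behind them (+x) their leaf lies flat on the block, 3 mm high. Gap between the knuckles 38 mm, open above, in front and behind.
- hinge_centre (a point): Middle of the gap, on the axis of the fixed knuckles' holes, 56 mm above the sill's origin; axes as the sill's. Knuckles: tubes along y, 20 mm outside, 12 mm bore, 24 mm long. The block's top lies 16 mm below this point. The centre of the flap's knuckle (the flap's origin) belongs here, 6 mm above touching the block.
- pin (a joint): How far the brass hinge pin is drawn back (m), 0 to 0.080, growing towards the sill's +y. At 0 the pin's tip is at y = -16 mm in the sill's frame, so the pin fills the gap; at 0.035 and beyond the gap is clear. With the pointer at the green marks it reads 0.046. It slides with about 1.5 N of friction and stays where it is left.
- pin_grip (a point): Middle of the upright green grip on the pin's carriage, 90 mm above the table (grip 16 mm in x, 14 mm in y, from z = 69 to 108 mm; dark carriage below it 20 x 26 mm). It moves with the pin along the sill's y, from y = +70 mm at joint value 0. A thin white pointer bar crosses the carriage in x, under the grip's middle.
- park_mark (a point): Where pin_grip stands when the pointer is at the two green marks painted on the sill's top on either side of the track: y = +116 mm in the sill's frame, 90 mm above the table.
- flap_orange: Loose orange flap, about 120 g, upright. Origin: centre of its steel knuckle (tube along y, 30 mm long, 20 mm outside, 12 mm bore); z up. Plate 66 mm wide (y), 6 mm thick (x), z = 16 to 60 mm; above it the grip part, 66 mm wide, 12 mm thick, z = 60 to 100 mm: grip this across its thickness (x) from above. Same from both sides. Starts with its origin 24 mm above the table.
- flap_blue: The same flap in blue, in the rack's other place: leave it.
- rack: Fixed wooden rack, base 150 (x) x 86 (y) x 12 mm. Origin on the table under its middle. Two places at x = -35 and +35 mm, each with two slotted posts, 62 mm high, in which a flap's lower corners stand 22 mm deep with 1.5 mm play each side; flap and rack axes agree. Which flap is in which place varies. Lift straight up.
- flask: Stoppered conical glass flask, 80 mm wide, 142 mm high: leave it.
- reagent: Amber jar, 64 mm wide, 130 mm high: leave it.
- beaker: Glass beaker, 70 mm wide, 85 mm high: leave it.
- clamp_boss: Small dark clamp boss, 70 mm long, 30 mm high: leave it.
- screwdriver: Screwdriver lying on the table: leave it.
- stopper: Black rubber stopper, 34 mm wide, 30 mm high: leave it.
Things that resemble listed ones, but are neither listed nor needed, are in the scene too. There is more than one size of the flap_orange; the one meant has the size given above.

How it is judged:
By the outcome, as a careful person would: the job done as asked, in the order asked, and still so for the second after the job is handed in, while the arm keeps its last pose, push and grip.
It also fails if it takes over 51 s, if anything falls off the work surface, if the arm or the gripper's body presses on something with over 40 N, if the wrist force passes 120 N, or if a joint passes its speed limit or range.

## Robot

A 6-joint arm with a two-finger parallel gripper is mounted at the origin on the work surface. World frame = base frame: x ahead of the robot, y to its left, z up, the work surface at z = 0. Lengths are in m, angles in rad, forces in N, time in s.
With the tool pointing down it reaches from about 0.35 to 0.975 m from the base axis. Payload 4.9 kg.
Tool frame: the origin (TCP) lies at the very end of the fingers, on their centre line; the grasp point (between the pads) lies 19 mm behind it; x points along the fingers, y is the direction in which the jaws open and shut, and the axes are right-handed (so a half turn about x gives the same grasp; the last joint's range is limited). The gripper opens to 85 mm and grips with 20 to 120 N. Pads are 22 mm wide; open, the fingers measure 114 mm over their backs; the gripper's body (76 mm by 85 mm) begins 54 mm behind the grasp point. The pads swing forward as they close: fully open they stand 13 mm farther back than shut.
Start: joints at [-0.119, 0.053, 1.613, -0, 1.476, -0.119], TCP at [0.625, 0, 0.204] pointing down, gripper open.
Joint ranges: [-3.01, 3.01], [-1.01, 2.22], [0.06, 2.58], [-1.02, 4.17], [0.09, 2.62], [-3.14, 3.14]. Speed limits (rad/s): [2.57, 2.57, 3.14, 3.14, 3.14, 3.14].

## Interface

Orientations are given as a rotation vector (axis times angle).
In Python, from station import ctrl, get_image, calibration, finish_job, search_frame, cut_out, mark_of gives the robot as it stands. The module is installed in compiled form; this text tells all that it offers.
- The arm moves only by the tool arm_command, never from a script. Its argument "plan" is a list that holds one entry, the list of rows, each a list of 7 numbers: the shift along the tool's x, y, z in m, then the turn, a rotation vector about the tool's x, y, z in degrees, then the finger opening in m, from 0 to 0.0854. A call has 1 to 20 rows; each row shifts and turns the pose as measured when the row begins, along the tool's axes as they then stand; what a row does not reach is not made up. A row lasts 1/12 s, in which the tool goes at most 41.7 mm and 7.16 degrees, less where a joint would pass 70% of its speed; a pose out of reach is approached as far as the arm can. A call with a gripper value outside its range is refused whole. The fingers move at their own pace and stop on an object; "squeeze" is the grip in N (left out, the last holds). Time passes only in rows, so rows that do not move let the fingers close. It gives the time, the measured TCP pose, the force and the opening at its end, in the units of the state.
- ctrl.get_obs(): the state, without advancing time (a new reading comes with each control period).
- get_image(name): name is "scene" or "side" or "wrist"; returns the picture (420x560x3 uint8, red, green, blue); there is no depth.
- calibration(name): a dict with "fx", "fy", "cx", "cy" (pixels), "k1" (the pictures are not rectified: a ray, as slopes to the right and down, at radius r is drawn at 1 + k1 r^2 times it, then the intrinsics apply), "cam_to_world" (4x4, takes a point from camera to world coordinates); the wrist camera has in their place "hand_eye" (4x4, takes a point from camera to tool coordinates, whose origin is the TCP and whose axes are the tool frame's). Camera axes: x right, y down, z forward; pixel columns grow to the right and rows downward; lengths in m; the calibration is good to about 2 mm. A picture is of the moment at which its call begins: read the wrist's pose just before it. calibration takes no time and is no camera call.
- finish_job(): hands the job in, once; it reports no verdict.
Trained networks look in the newest picture that a camera, given by its name, has taken for a name from the list of things; names that differ only in an ending like _2 or _b are one class to them, and where a whole thing is asked for, a point or a joint stands for the part that bears it (a point fixed in the world has none). Each returns a list of dicts, best first, with "conf" (0 to 1); they miss things now and then, are a little off and sometimes report something else, mostly with a low value. They report only what shows in the picture. A call takes as long as a camera call. They do not tell look-alikes from the thing itself.
- search_frame(camera, thing): "at" ([x, y, z] in m, in the coordinates of the camera as it stood for that picture, good to about 4 mm: the middle of the surface that is visible of it).
- cut_out(camera, thing): "mask" (420x560 bool, what is visible of it).
- mark_of(camera, thing): "at" ([x, y, z] in m, in the coordinates of the camera as it stood for that picture, good to about 4 mm: a listed point, or the origin of a listed thing).
The state is a dict: "t": time; "q": joint angles; "dq": joint speeds; "effort": joint torques, N m; "tool_pos": TCP position; "tool_rot": TCP orientation; "contact_force": force on the tool from outside, world axes, zero at the start; "wrist_torque": the same for the moment, N m; "opening": finger opening in m.
Only numpy, scipy, OpenCV 4.12 (cv2) and the standard library are available. Lean on these libraries where they do the work, as an engineer would, in place of code of your own. Each camera call takes 0.05 s, during which the arm holds its last target. There are 200 camera calls.

## Working session

There is one attempt and no reset: what is moved stays moved. The work goes in short steps, Python scripts to look and compute and a tool call to move; the robot and the scene stay as the last step left them, time stands still between calls to the robot, and variables do not carry over. Pictures are saved under pics/ and viewed, about 8 in all and at most 12, crops included, and the job is handed in when it is done.

Besides the shell and the picture viewer there is one more tool, called after "Call:" in YAML: its name, and indented under it one key for each argument. arm_command: Moves the arm, as the interface text tells. Its arguments: {"type":"object","properties":{"plan":{"type":"array","items":{"type":"array","items":{"type":"array","items":{"type":"number"}}}},"squeeze":{"type":"number"}},"required":["plan"]}

```bash
mkdir -p pics; cat > h.py <<'E'
import numpy as np, cv2
from scipy.spatial.transform import Rotation as R
from station import ctrl, get_image, calibration, finish_job, search_frame, cut_out, mark_of
def T_of(o):
    T=np.eye(4); T[:3,:3]=R.from_rotvec(o["tool_rot"]).as_matrix(); T[:3,3]=o["tool_pos"]; return T
def c2w(cam):
    c=calibration(cam)
    return np.array(c["cam_to_world"]) if "cam_to_world" in c else T_of(ctrl.get_obs())@np.array(c["hand_eye"])
def w(M,p): return (M@np.r_[p,1])[:3]
def proj(cam,M,P):
    c=calibration(cam); q=(np.linalg.inv(M)@np.r_[P,1])[:3]; s=q[:2]/q[2]; s=s*(1+c["k1"]*(s@s))
    return np.array([c["fx"]*s[0]+c["cx"],c["fy"]*s[1]+c["cy"]])
def ray(cam,M,uv):
    c=calibration(cam); d=np.array([(uv[0]-c["cx"])/c["fx"],(uv[1]-c["cy"])/c["fy"]]); s=d.copy()
    for _ in range(20): s=d/(1+c["k1"]*(s@s))
    v=M[:3,:3]@np.r_[s,1]; return M[:3,3],v
def onz(cam,M,uv,z):
    o,v=ray(cam,M,uv); return o+v*(z-o[2])/v[2]
def snap(cam,name):
    M=c2w(cam); im=get_image(cam); cv2.imwrite("pics/"+name+".png",im[:,:,::-1]); return M,im
E
python3 - <<'E'
from h import *
o=ctrl.get_obs(); print(o["t"],o["tool_pos"],np.round(T_of(o)[:3,:3],2).tolist())
ims=[]
for cam in ["scene","side"]:
    M,im=snap(cam,cam+"0"); print(cam,M[:3,3].round(3),M[:3,2].round(2))
    for t in ["sill","hinge_centre","pin_grip","park_mark","flap_orange","flap_blue","rack"]:
        print(t,[(round(r["conf"],2),w(M,r["at"]).round(3).tolist(),proj(cam,M,w(M,r["at"])).round().tolist()) for r in mark_of(cam,t)[:4]])
E
```

```text
0.0 [6.24320725e-01 5.20272045e-05 2.02464642e-01] [[-0.0, 1.0, -0.0], [0.0, -0.0, -1.0], [-1.0, -0.0, -0.0]]
scene [1.549 0.166 0.751] [-0.84 -0.05 -0.54]
sill [(0.61, [0.535, 0.078, -0.002], [271.0, 240.0])]
hinge_centre [(0.89, [0.538, 0.076, 0.055], [270.0, 222.0])]
pin_grip [(0.62, [0.539, 0.149, 0.091], [299.0, 212.0])]
park_mark [(0.89, [0.546, 0.197, 0.089], [319.0, 215.0])]
flap_orange [(0.77, [0.469, -0.237, 0.022], [158.0, 212.0]), (0.68, [0.338, -0.263, 0.012], [163.0, 190.0]), (0.59, [0.395, -0.058, -0.003], [228.0, 208.0])]
flap_blue [(0.78, [0.538, -0.224, 0.021], [156.0, 227.0])]
rack [(0.84, [0.5, -0.228, 0.002], [159.0, 225.0])]
side [ 0.154 -0.545  0.852] [ 0.37  0.59 -0.71]
sill [(0.9, [0.534, 0.084, 0.004], [279.0, 244.0])]
hinge_centre [(0.71, [0.535, 0.083, 0.058], [279.0, 229.0])]
pin_grip [(0.8, [0.539, 0.154, 0.087], [264.0, 203.0])]
park_mark [(0.85, [0.541, 0.2, 0.092], [255.0, 191.0])]
flap_orange [(0.97, [0.465, -0.232, 0.026], [335.0, 350.0]), (0.84, [0.34, -0.266, 0.011], [292.0, 402.0]), (0.19, [0.74, -0.003, -0.0], [365.0, 232.0])]
flap_blue [(0.55, [0.536, -0.225, 0.03], [360.0, 329.0])]
rack [(0.88, [0.504, -0.228, -0.003], [348.0, 346.0])]
```

View pics/scene0.png

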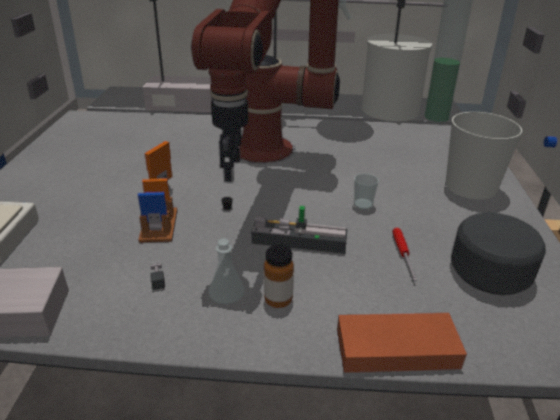

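View pics/side0.png

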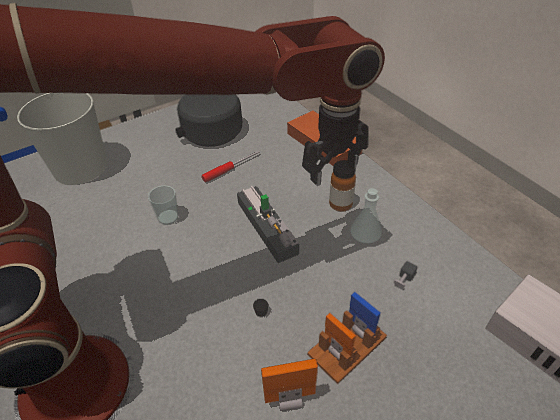

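Look-alikes: the orange flap in the rack (scene 158,190; side 338,330), a larger orange flap standing outside the rack (scene 160,163; side 288,385), and an orange box (scene 400,340). By the description I choose the one in the rack.

Call:
arm_command:
  plan:
    - [[0,-0.017,-0.028,0,0,0,0.06],[0,-0.017,-0.028,0,0,0,0.06],[0,-0.017,-0.028,0,0,0,0.06],[0,-0.017,-0.028,0,0,0,0.06],[-0.02,-0.017,-0.02,0,0,0,0.06],[0,0,0,0,0,0,0.06],[0,0,0,0,0,0,0.06]]

```text
t: 1.38
tool_pos: [0.5366, 0.1359, 0.223]
tool_rot: [1.211, 1.208, -1.213]
contact_force: [0.2, -0.6, -0.1]
opening: 0.06
```

```bash
python3 - <<'E'
from h import *
print(np.round(calibration("wrist")["hand_eye"],3))
M,im=snap("wrist","w1"); print(ctrl.get_obs()["tool_pos"],M[:3,3],M[:3,2])
for t in ["sill","hinge_centre","pin_grip","park_mark"]:
    print(t,[(round(r["conf"],2),w(M,r["at"]).round(4).tolist(),proj("wrist",M,w(M,r["at"])).round().tolist()) for r in mark_of("wrist",t)[:3]])
E
```

```text
[[ 0.001 -0.274  0.962 -0.172]
 [ 1.     0.002 -0.001  0.001]
 [-0.001  0.962  0.274 -0.07 ]
 [ 0.     0.     0.     1.   ]]
[0.53720331 0.13585013 0.22380571] [0.5379106  0.20628267 0.39446791] [-0.00258516 -0.27448624 -0.96158755]
sill [(0.68, [0.5402, 0.084, 0.0034], [282.0, 217.0])]
hinge_centre [(0.95, [0.5347, 0.0841, 0.0555], [277.0, 232.0])]
pin_grip [(0.75, [0.5428, 0.1537, 0.0937], [286.0, 168.0]), (0.35, [0.7539, 0.1162, 0.0014], [473.0, 188.0])]
park_mark [(0.89, [0.5479, 0.1985, 0.0894], [292.0, 113.0])]
```

View pics/w1.png

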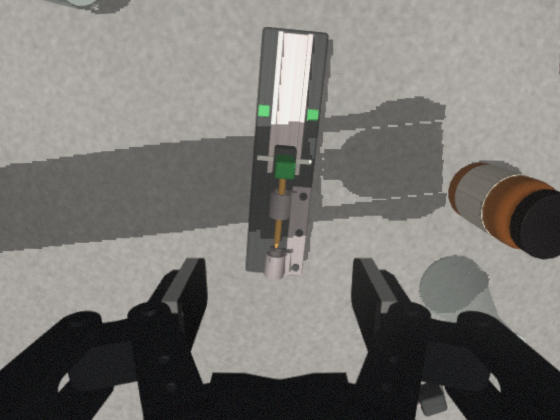

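The picture shows the sill, with the green marks at (264,110) and (312,114). The pointer is at about y=159, the green grip at (285,165), and the knuckles at (280,205) and (275,263). The pin fills the gap.

```bash
python3 - <<'E'
from h import *
M=c2w("wrist"); im=cv2.imread("pics/w1.png")
hsv=cv2.cvtColor(im,cv2.COLOR_BGR2HSV)
m=cv2.inRange(hsv,(50,150,60),(75,255,255))
n,l,s,c=cv2.connectedComponentsWithStats(m)
gm=[]
for i in range(1,n):
    if s[i,4]>20: print("green",s[i],c[i].round(1)); gm.append(c[i])
P=lambda uv,z: onz("wrist",M,uv,z)
g=sorted([q for q in gm if q[1]<135],key=lambda q:q[0])
a,b=P(g[0],.04),P(g[-1],.04); print("marks",a,b,"mid",(a+b)/2,"yaw",np.degrees(np.arctan2((b-a)[1],(b-a)[0])))
for n_,uv in dict(TL=(264,28),TR=(328,33),BL=(247,271)).items(): print(n_,P(uv,.04))
d=P((264,28),.04)-P((247,271),.04); print("edge yaw",np.degrees(np.arctan2(-d[0],d[1])),np.linalg.norm(d))
big=cv2.resize(im[80:290,220:350],None,fx=4.5,fy=2.85*1); cv2.imwrite("pics/w1c.png",cv2.resize(im[80:285,220:350],None,fx=2.9,fy=2.9,interpolation=cv2.INTER_CUBIC))
E
```

```text
Traceback (most recent call last):
IndexError: list index out of range
```

```bash
cat > m.py <<'E'
from h import *
def greens(im):
    hsv=cv2.cvtColor(im,cv2.COLOR_BGR2HSV); m=cv2.inRange(hsv,(50,110,50),(90,255,255))
    n,l,s,c=cv2.connectedComponentsWithStats(m)
    return [(s[i].tolist(),c[i]) for i in range(1,n) if s[i,4]>20]
E
python3 - <<'E'
from m import *
M=c2w("wrist"); im=cv2.imread("pics/w1.png"); G=greens(im)
for g in G: print(g)
P=lambda uv,z: onz("wrist",M,uv,z)
g=sorted([q[1] for q in G if q[1][1]<135],key=lambda q:q[0])
if len(g)>1:
    a,b=P(g[0],.04),P(g[-1],.04); print("marks",a,b,"mid",(a+b)/2,"yaw",np.degrees(np.arctan2((b-a)[1],(b-a)[0])))
d=P((264,28),.04)-P((247,271),.04); print("edge yaw",np.degrees(np.arctan2(-d[0],d[1])),np.linalg.norm(d))
# knuckle tops/lines
e=P((290,195),.066);print(P((264,28),.04),P((328,33),.04),P((247,271),.04))
cv2.imwrite("pics/w1c.png",cv2.resize(im[80:285,220:350],None,fx=2.9,fy=2.9,interpolation=cv2.INTER_CUBIC))
E
```

```text
([259, 105, 10, 11, 99], array([263.55555556, 110.44444444]))
([307, 109, 11, 11, 103], array([312.16504854, 114.5631068 ]))
([275, 155, 20, 24, 383], array([284.49608355, 167.73629243]))
marks [0.52399945 0.19767675 0.04      ] [0.56943085 0.19370258 0.04      ] mid [0.54671515 0.19568967 0.04      ] yaw -4.9992907770816775
edge yaw -5.222202453257522 0.23718127268499464
[0.52541545 0.27021425 0.04      ] [0.58270323 0.26582654 0.04      ] [0.50382757 0.03401747 0.04      ]
```

View pics/w1c.png

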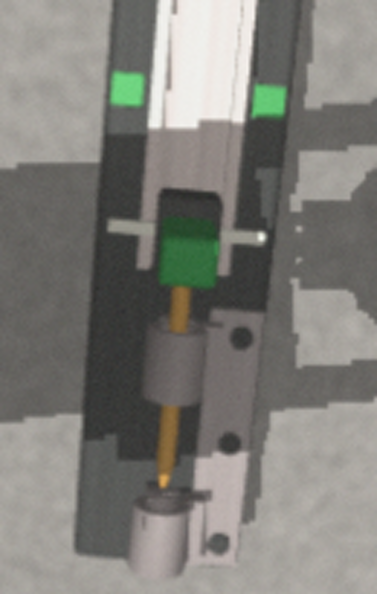

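Call:
arm_command:
  plan:
    - [[0,0.005,-0.0145,5,0,0,0.045],[0,0,0,0,0,0,0.045],[0.025,0,0,0,0,0,0.045],[0.025,0,0,0,0,0,0.045],[0.025,0,0,0,0,0,0.045],[0.02,0,0,0,0,0,0.045],[0.01,0,0,0,0,0,0.045],[0,0,0,0,0,0,0.045]]

```text
t: 2.3
tool_pos: [0.5459, 0.1414, 0.112]
tool_rot: [1.278, 1.161, -1.285]
contact_force: [-1.3, -1.0, -0.3]
opening: 0.045
```

```bash
python3 - <<'E'
from m import *
o=ctrl.get_obs();print(o["tool_pos"],T_of(o)[:3,:3].round(3).tolist())
M,im=snap("wrist","w2"); G=greens(im[:,:,::-1])
for s,c in G: print(s,c.round(1),onz("wrist",M,c,.04).round(4),onz("wrist",M,c,.108).round(4))
for r in mark_of("wrist","pin_grip")[:2]: print(r["conf"],w(M,r["at"]).round(4))
E
```

```text
[0.54586136 0.14143229 0.11200056] [[-0.003, 0.995, -0.099], [-0.003, -0.099, -0.995], [-1.0, -0.003, 0.003]]
[298, 118, 15, 16, 183] [305.4 125.3] [0.5689 0.1955 0.04  ] [0.5648 0.2001 0.108 ]
[227, 120, 15, 14, 140] [234.5 127.5] [0.523  0.1986 0.04  ] [0.5317 0.2023 0.108 ]
[252, 192, 31, 43, 1227] [267.5 213.3] [0.5383 0.1386 0.04  ] [0.5427 0.1591 0.108 ]
0.88 [0.5403 0.1525 0.0928]
```

View pics/w2.png

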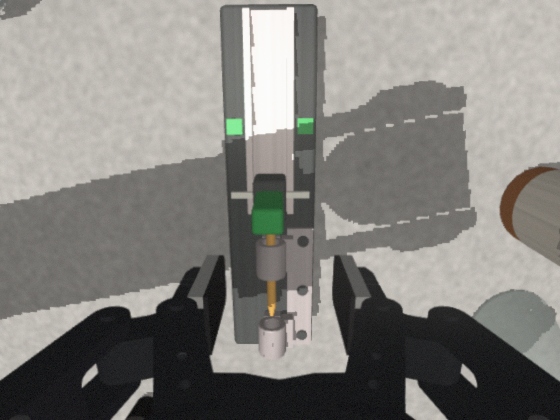

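Call:
arm_command:
  plan:
    - [[0,-0.0046,-0.0125,-0.7,0,0,0.045],[0.0,0,0,0,0,0,0.045],[0.02,0,0,0,0,0,0.045],[0.014,0,0,0,0,0,0.045],[0,0,0,0,0,0,0.045],[0,0,0,0,0,0,0.045]]

```text
t: 2.9
tool_pos: [0.5511, 0.1582, 0.0912]
tool_rot: [1.28, 1.156, -1.255]
contact_force: [-0.7, 0.2, 0.2]
opening: 0.0448
```

```bash
python3 - <<'E'
from m import *
o=ctrl.get_obs();print(o["tool_pos"],T_of(o)[:3,:3].round(3).tolist())
M,im=snap("wrist","w3"); G=greens(im[:,:,::-1])
for s,c in G: print(s,c.round(1),onz("wrist",M,c,.04).round(4),onz("wrist",M,c,.108).round(4))
for r in mark_of("wrist","pin_grip")[:2]: print(r["conf"],w(M,r["at"]).round(4))
E
```

```text
[0.55111052 0.15824551 0.09118035] [[0.019, 0.996, -0.082], [0.0, -0.082, -0.997], [-1.0, 0.019, -0.002]]
[216, 150, 16, 16, 237] [223.8 157.6] [0.5228 0.1991 0.04  ] [0.5325 0.208  0.108 ]
[292, 150, 17, 17, 254] [300.  158.5] [0.5687 0.1947 0.04  ] [0.5643 0.2049 0.108 ]
[242, 231, 34, 53, 1682] [259.2 258. ] [0.5378 0.1319 0.04  ] [0.5429 0.1613 0.108 ]
0.84 [0.542  0.1507 0.0936]
```

Call:
arm_command:
  plan:
    - [[0,-0.008,0.004,0,0,-1.1,0.045],[0.0,0,0,0,0,0,0.045],[0.0,0,0,0,0,0,0.045]]

```text
t: 3.25
tool_pos: [0.5438, 0.1549, 0.0944]
tool_rot: [1.273, 1.169, -1.266]
contact_force: [-0.4, 0.2, 0.7]
opening: 0.045
```

```bash
cat > st.py <<'E'
from h import *
import sys
o=ctrl.get_obs();T=T_of(o);print(o["t"],o["tool_pos"].round(4) if hasattr(o["tool_pos"],"round") else o["tool_pos"],T[:3,:3].round(3).tolist(),np.round(o["contact_force"],1),o["opening"])
if len(sys.argv)>4:
    p=np.array([float(a) for a in sys.argv[1:4]]); yaw=np.radians(float(sys.argv[4])); 
    c,s=np.cos(yaw),np.sin(yaw); D=np.array([[0,c,s],[0,s,-c],[-1,0,0]])
    print("shift mm",(T[:3,:3].T@(p-T[:3,3])*1000).round(1),"turn deg",np.degrees(R.from_matrix(T[:3,:3].T@D).as_rotvec()).round(2))
E
python3 st.py 0.5425 0.154 0.075 -5
```

```text
3.25 [0.5438 0.1549 0.0944] [[0.003, 0.997, -0.082], [0.003, -0.082, -0.997], [-1.0, 0.003, -0.003]] [-0.4  0.2  0.7] 0.045022748121720586
shift mm [19.4 -1.2  1.1] turn deg [ 0.29 -0.17 -0.16]
```

Call:
arm_command:
  plan:
    - [[0.01,-0.001,0.001,0.3,0,0,0.045],[0.007,0,0,0,0,0,0.045],[0.004,0,0,0,0,0,0.045],[0,0,0,0,0,0,0.045]]

```text
t: 3.58
tool_pos: [0.5432, 0.1537, 0.0725]
tool_rot: [1.279, 1.165, -1.269]
contact_force: [-1.0, -0.5, -0.4]
opening: 0.045
```

```bash
python3 st.py 0.5425 0.154 0.075 -5
```

```text
3.5833 [0.5432 0.1537 0.0725] [[0.005, 0.996, -0.088], [0.003, -0.088, -0.996], [-1.0, 0.005, -0.004]] [-1.  -0.5 -0.4] 0.04504326261229656
shift mm [-2.5 -0.7 -0.2] turn deg [-0.07 -0.2  -0.28]
```

Close gently, then check.

Call:
arm_command:
  plan:
    - [[-0.001,0,0,0,0,0,0.008],[0,0,0,0,0,0,0.008],[0,0,0,0,0,0,0.008],[0,0,0,0,0,0,0.008],[0,0,0,0,0,0,0.008],[0,0,0,0,0,0,0.008]]
  squeeze: 25

```text
t: 4.08
tool_pos: [0.5412, 0.1536, 0.0723]
tool_rot: [1.276, 1.168, -1.273]
contact_force: [-1.7, 0.2, -0.1]
opening: 0.0149
```

```bash
python3 - <<'E'
from m import *
M,im=snap("wrist","w4"); G=greens(im[:,:,::-1])
for s,c in G: print(s,c.round(1),onz("wrist",M,c,.04).round(4))
cv2.imwrite("pics/w4c.png",cv2.resize(im[90:400,130:400,::-1],None,fx=1.9,fy=1.9))
E
python3 st.py 0.5425 0.154 0.075 -5
```

```text
[229, 144, 17, 18, 284] [237.  152.7] [0.5227 0.1992 0.04  ]
[313, 145, 17, 18, 274] [321.4 153.3] [0.5691 0.1947 0.04  ]
[260, 233, 39, 61, 2162] [278.6 264.2] [0.5398 0.1305 0.04  ]
4.1333 [0.5412 0.1536 0.0723] [[-0.001, 0.996, -0.088], [0.002, -0.088, -0.996], [-1.0, -0.001, -0.002]] [-2.  -0.4 -0.5] 0.015281288696812528
shift mm [-2.7  1.3 -0.5] turn deg [-0.07 -0.14  0.05]
```

View pics/w4c.png

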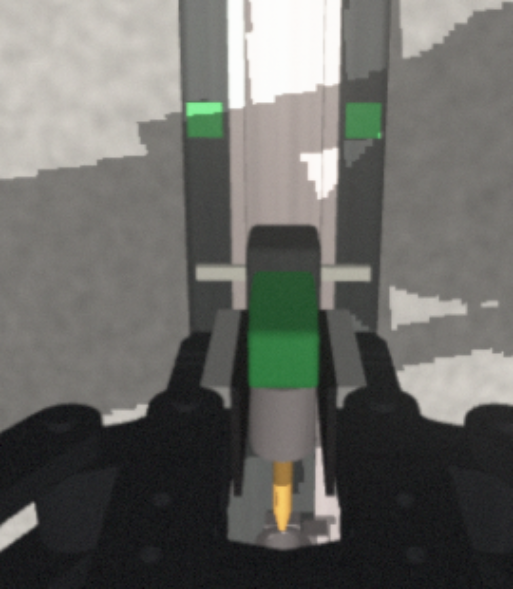

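Call:
arm_command:
  plan:
    - [[0,0,-0.008,0,0,0,0.008],[0,0,-0.008,0,0,0,0.008],[0,0,-0.008,0,0,0,0.008],[0,0,-0.008,0,0,0,0.008],[0,0,-0.004,0,0,0,0.008],[0,0,0,0,0,0,0.008],[0,0,0,0,0,0,0.008]]

```text
t: 4.72
tool_pos: [0.5448, 0.1931, 0.0723]
tool_rot: [1.273, 1.167, -1.273]
contact_force: [-0.1, -1.8, -0.5]
opening: 0.0144
```

```bash
python3 - <<'E'
from m import *
M,im=snap("wrist","w5"); G=greens(im[:,:,::-1])
for s,c in G: print(s,c.round(1),onz("wrist",M,c,.04).round(4))
cv2.imwrite("pics/w5c.png",cv2.resize(im[90:400,130:400,::-1],None,fx=1.9,fy=1.9))
E
python3 st.py 0.5452 0.196 0.074 -5
```

```text
[231, 213, 17, 17, 249] [238.8 220.5] [0.5228 0.1993 0.04  ]
[310, 214, 18, 17, 243] [318.4 220.7] [0.5688 0.1952 0.04  ]
[260, 233, 38, 61, 2161] [278.6 264.1] [0.5434 0.1698 0.04  ]
4.7667 [0.5448 0.1931 0.0723] [[-0.0, 0.996, -0.087], [0.001, -0.087, -0.996], [-1.0, -0.0, -0.001]] [-1.1  1.  -0.4] 0.014584462284253703
shift mm [-1.7  0.1 -2.9] turn deg [-0.01 -0.03  0.02]
```

View pics/w5c.png

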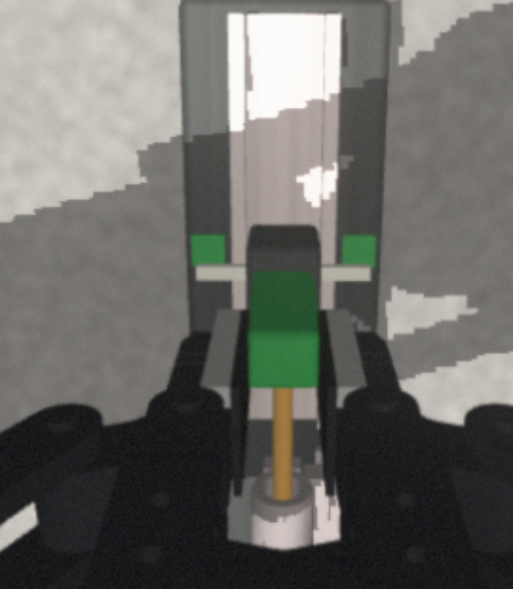

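```bash
python3 - <<'E'
from m import *
M=c2w("wrist"); im=cv2.imread("pics/w5.png")
u=lambda x,y:(130+x/1.9,90+y/1.9)
yd=np.array([.0872,.9962,0])
f=lambda p:p@yd
mid=np.array([.5459,.1972,.04]); print("mark s",f(mid))
a,b=f(onz("wrist",M,u(283,332),.108)),f(onz("wrist",M,u(283,386),.108)); print("grip top edges s",a,b,(a+b)/2)
for z in (.042,.05,.058,.066): print(z,f(onz("wrist",M,u(283,272.5),z)))
c0=int(u(215,0)[0]); print(im[215:240,c0-2:c0+3].mean(1).astype(int)[:,1].tolist())
for r in mark_of("wrist","pin_grip")[:2]+mark_of("wrist","park_mark")[:2]: print(r["conf"],w(M,r["at"]).round(4),f(w(M,r["at"])))
M2=c2w("side"); get_image("side")
for t in("pin_grip","park_mark"):
  for r in mark_of("side",t)[:1]: print("side",t,w(M2,r["at"]).round(4),f(w(M2,r["at"])))
E
```

```text
mark s 0.24405311999999998
grip top edges s 0.24759181122089607 0.2347848417694898 0.24118832649519295
0.042 0.23700136708135874
0.05 0.23990360408872147
0.058 0.24280584109608416
0.066 0.24570807810344691
[125, 125, 126, 125, 126, 123, 125, 125, 125, 124, 126, 123, 123, 123, 121, 142, 170, 174, 173, 172, 172, 167, 133, 76, 65]
0.92 [0.5448 0.1913 0.0915] 0.23804073262603626
0.61 [0.546  0.2006 0.0896] 0.24749335067039022
side pin_grip [0.543  0.1946 0.0887] 0.24123917032058026
side park_mark [0.5426 0.2021 0.0892] 0.24861349763343477
```

```bash
python3 - <<'E'
from m import *
from scipy.optimize import least_squares
he=np.array(calibration("wrist")["hand_eye"]); yd=np.array([.0872,.9962,0])
def mk(p,A):
    A=np.array(A); U,_,V=np.linalg.svd(A); T=np.eye(4); T[:3,:3]=U@V; T[:3,3]=p; return T@he
V={ "w1":(mk([.5372,.13585,.2238],R.from_rotvec([1.211,1.208,-1.213]).as_matrix()),0,(283.8,159.8)),
"w2":(mk([.54586,.14143,.1120],[[-.003,.995,-.099],[-.003,-.099,-.995],[-1,-.003,.003]]),0,(270,195)),
"w4":(mk([.5412,.1536,.0723],[[-.001,.996,-.088],[.002,-.088,-.996],[-1,-.001,-.002]]),0,(278.9,233.3)),
"w5":(mk([.5448,.1931,.0723],[[0,.996,-.087],[.001,-.087,-.996],[-1,0,-.001]]),.0396,(278.9,233.3))}
dat=[]
for k,(M,d,uv) in V.items():
    im=cv2.imread(f"pics/{k}.png"); g=[c for s,c in greens(im) if s[4]<330]
    # refine pointer row: brightest thin bar near uv, left of carriage
    m=np.mean([onz("wrist",M,c,.04) for c in g],0)@yd
    ap=onz("wrist",M,uv,.04)@yd
    dat.append((k,ap-m,M[:3,3]@yd-m,M[2,3]-.04,d)); print(dat[-1])
def res(x):
    g,z=x  # pointer s rel. mark = -g+d
    return [ (c+((-g+d)-c)*H/(H-z))-a for k,a,c,H,d in dat]
r=least_squares(res,[.046,.01]); print(r.x,np.array(r.fun)*1e3)
E
```

```text
('w1', np.float64(-0.04487686365410451), np.float64(0.008343798973386829), np.float64(0.35528223795469593), 0)
('w2', np.float64(-0.04589568228392121), np.float64(0.015561259985744869), np.float64(0.2432907835376342), 0)
('w4', np.float64(-0.047049328784390776), np.float64(0.026539847863132182), np.float64(0.20395214405406595), 0)
('w5', np.float64(-0.007811709343297973), np.float64(0.06597377149774694), np.float64(0.20388616940800924), 0.0396)
[0.04314568 0.01124357] [ 0.04845415 -0.09456756 -0.16214426  0.20853691]
```

Call:
arm_command:
  plan:
    - [[0,0,-0.0025,0,0,0,0.008],[0,0,-0.0015,0,0,0,0.008],[0,0,0,0,0,0,0.008],[0,0,0,0,0,0,0.03],[0,0,0,0,0,0,0.04],[0,0,0,0,0,0,0.04],[-0.02,0,0,0,0,0,0.04],[-0.03,0,0,0,0,0,0.04],[-0.02,0,0.02,0,0,0,0.04],[0,0,0.02,0,0,0,0.04],[0,0,0.03,0,0,0,0.04],[0,0,0,0,0,0,0.04],[0,0,0,0,0,0,0.04]]

```text
t: 6.1
tool_pos: [0.5403, 0.1242, 0.1471]
tool_rot: [1.275, 1.163, -1.271]
contact_force: [0.5, 0.3, -0.5]
opening: 0.04
```

```bash
python3 - <<'E'
from m import *
M,im=snap("wrist","w6"); G=greens(im[:,:,::-1]); yd=np.array([.0872,.9962,0])
for s,c in G: print(s,c.round(1),onz("wrist",M,c,.04).round(4),onz("wrist",M,c,.04)@yd)
print("cam s",M[:3,3]@yd, "top",M[:3,3])
y0=int(min(c[1] for s,c in G))-60; x0=int(np.mean([c[0] for s,c in G]))-50;y0=max(y0,0)
print(x0,y0); cv2.imwrite("pics/w6c.png",cv2.resize(im[y0:y0+120,x0:x0+110,::-1],None,fx=5,fy=5,interpolation=cv2.INTER_CUBIC))
E
python3 st.py 0.5452 0.196 0.074 -5
```

```text
[262, 86, 28, 25, 652] [275.9  97.6] [0.5456 0.1981 0.04  ] 0.24488515723834625
[239, 92, 12, 3, 35] [244.5  93. ] [0.5231 0.2034 0.04  ] 0.24819791679573966
[302, 92, 13, 14, 69] [309.7  99. ] [0.57  0.195 0.04 ] 0.24396921143043665
[239, 102, 13, 4, 34] [245.2 103.8] [0.5228 0.1957 0.04  ] 0.2405266763751106
cam s 0.2413178621752351 top [0.5465804  0.19439475 0.31856784]
218 32
6.15 [0.5404 0.1242 0.1471] [[0.004, 0.996, -0.087], [-0.001, -0.087, -0.996], [-1.0, 0.004, 0.001]] [ 0.5  0.8 -0.8] 0.04013862658742426
shift mm [ 73.   -1.7 -72. ] turn deg [ 0.03  0.06 -0.23]
```

View pics/w6c.png

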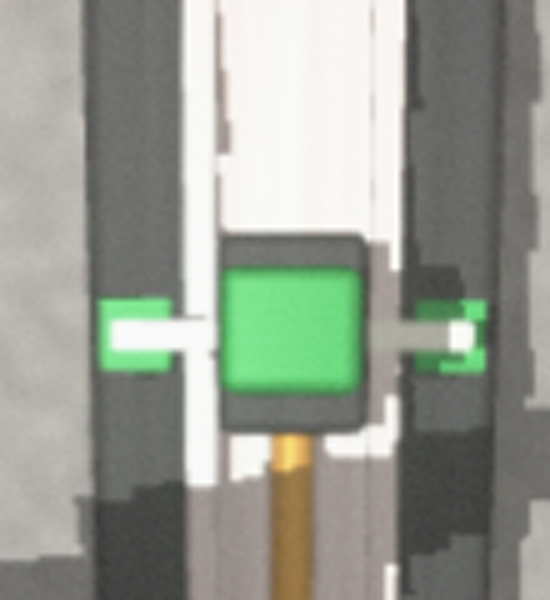

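From directly overhead, the pointer (row 334 of the crop) lies centred on the marks (298–372), so the pin is parked. Next I look straight down on the gap on the way to the rack.

Call:
arm_command:
  plan:
    - [[-0.02,0,0.02,0,0,0,0.04],[-0.02,0,0.025,0,0,0,0.04],[-0.02,0,0.025,0,0,0,0.04],[0,0,0.025,0,0,0,0.04],[0,0,0.015,0,0,0,0.04],[0,0,0,0,0,0,0.04],[0,0,0,0,0,0,0.04]]

```text
t: 6.73
tool_pos: [0.5302, 0.0155, 0.2074]
tool_rot: [1.267, 1.17, -1.267]
contact_force: [-0.5, 0.3, 0.2]
opening: 0.0401
```

```bash
python3 - <<'E'
from m import *
M,im=snap("wrist","w7"); 
print("cam",M[:3,3]); 
for t in ("hinge_centre","sill"):
  for r in mark_of("wrist",t)[:1]: print(t,w(M,r["at"]).round(4))
p=proj("wrist",M,np.array([.536,.081,.066])); x0,y0=int(p[0])-55,int(p[1])-60; y0=max(y0,0); print(x0,y0,p)
cv2.imwrite("pics/w7c.png",cv2.resize(im[y0:y0+120,x0:x0+110,::-1],None,fx=5,fy=5,interpolation=cv2.INTER_CUBIC))
E
python3 st.py 0.535 0.01 0.2 -5
```

```text
cam [0.53656562 0.08568542 0.37892668]
hinge_centre [0.534  0.0834 0.0545]
sill [0.5397 0.0844 0.007 ]
223 48 [278.89679999 108.48240228]
6.8833 [0.5299 0.0163 0.207 ] [[-0.001, 0.997, -0.077], [-0.0, -0.077, -0.997], [-1.0, -0.001, 0.001]] [-0.4 -0.1 -0.3] 0.03996925585066875
shift mm [7.  5.5 5.8] turn deg [0.56 0.03 0.03]
```

View pics/w7c.png

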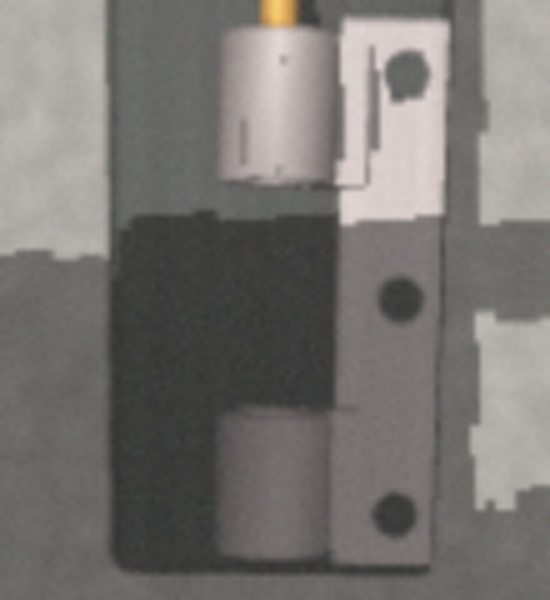

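The gap is clear. In the crop the knuckles span rows 27–182 and 407–558, centred near column 276, so the gap centre is at about full pixel (278.2, 106.7).

```bash
python3 - <<'E'
from m import *
he=np.array(calibration("wrist")["hand_eye"]); M=c2w("wrist"); P=lambda x,y,z:onz("wrist",M,(223+x/5,48+y/5),z)
for z in(.056,.064):print(P(276,293.5,z).round(4))
a,b=P(278.5,105,.06),P(274.5,482,.06);d=a-b;print("yaw",np.degrees(np.arctan2(-d[0],d[1])),np.linalg.norm(d))
E
python3 st.py 0.474 -0.236 0.22 8.5
```

```text
[0.5351 0.0832 0.056 ]
[0.5351 0.0832 0.064 ]
yaw -5.0047895814663415 0.061849961774716834
6.8833 [0.5299 0.0163 0.207 ] [[-0.001, 0.997, -0.077], [-0.0, -0.077, -0.997], [-1.0, -0.001, 0.001]] [-0.4 -0.1 -0.3] 0.03996925585066875
shift mm [-12.8 -36.3 255.8] turn deg [-12.94   0.03   0.04]
```

Call:
arm_command:
  plan:
    - [[-0.01,-0.005,0.02,-6.5,0,0,0.04],[-0.01,0,0.02,-6.5,0,0,0.04],[0,-0.015,0.035,0,0,0,0.04],[0,-0.015,0.035,0,0,0,0.04],[0,-0.015,0.035,0,0,0,0.04],[0,-0.015,0.035,0,0,0,0.04],[0,-0.01,0.035,0,0,0,0.04],[0,0,0.03,0,0,0,0.04],[0,0,0.02,0,0,0,0.04],[0,0,0,0,0,0,0.04],[0,0,0,0,0,0,0.04]]

```text
t: 7.8
tool_pos: [0.4938, -0.2554, 0.2214]
tool_rot: [1.074, 1.3, -1.075]
contact_force: [0.7, -0.1, 0.4]
opening: 0.0399
```

```bash
python3 st.py 0.477 -0.305 0.22 8.5
```

```text
7.8 [ 0.4938 -0.2554  0.2214] [[-0.008, 0.983, 0.182], [0.006, 0.182, -0.983], [-1.0, -0.007, -0.007]] [ 0.7 -0.1  0.4] 0.03989779662059288
shift mm [  1.2 -25.5  45.7] turn deg [ 1.99 -0.41  0.38]
```

Call:
arm_command:
  plan:
    - [[0,-0.0125,0.023,2,0,0,0.04],[0,-0.0125,0.023,0,0,0,0.04],[0,0,0,0,0,0,0.04],[0,0,0,0,0,0,0.04]]

```text
t: 8.13
tool_pos: [0.4781, -0.2996, 0.2194]
tool_rot: [1.098, 1.293, -1.095]
contact_force: [0.7, 0.3, 0.2]
opening: 0.0401
```

```bash
python3 - <<'E'
from m import *
M,im=snap("wrist","w8"); print("cam",M[:3,3])
for t in ("flap_orange","flap_blue","rack"):
  for r in mark_of("wrist",t)[:2]: print(t,round(r["conf"],2),w(M,r["at"]).round(4))
hsv=cv2.cvtColor(im[:,:,::-1].copy(),cv2.COLOR_BGR2HSV)
for nm,lo,hi in(("orange",(3,160,120),(18,255,255)),("blue",(105,150,60),(130,255,255))):
    m=cv2.morphologyEx(cv2.inRange(hsv,lo,hi),cv2.MORPH_OPEN,np.ones((3,3)))
    for c in cv2.findContours(m,0,2)[0]:
        if cv2.contourArea(c)>150:
            box=cv2.boxPoints(cv2.minAreaRect(c)); Q=np.array([onz("wrist",M,q,.124)[:2] for q in box])
            e=[np.linalg.norm(Q[i]-Q[i-1]) for i in range(4)]
            i=int(np.argmax(e)); d=Q[i]-Q[i-1]; d=d*np.sign(d[1]); print(nm,box.round().tolist(),"mid",Q.mean(0).round(4),"sides",np.round(e[:2],4),"yaw",np.degrees(np.arctan2(-d[0],d[1])).round(2))
E
python3 st.py 0.477 -0.305 0.22 8.5
```

```text
cam [ 0.46987757 -0.23181954  0.3916861 ]
flap_orange 0.97 [ 0.3407 -0.2586  0.0202]
flap_orange 0.58 [ 0.4683 -0.2343  0.0235]
flap_blue 0.81 [ 0.5397 -0.2238  0.0224]
rack 0.88 [ 0.501  -0.2316  0.0015]
orange [[9.0, 100.0], [21.0, 80.0], [143.0, 152.0], [131.0, 172.0]] mid [ 0.3214 -0.2666] sides [0.1059 0.0186] yaw 67.28
orange [[272.0, 63.0], [288.0, 63.0], [288.0, 156.0], [272.0, 156.0]] mid [ 0.4688 -0.2342] sides [0.0643 0.011 ] yaw 8.74
blue [[355.0, 156.0], [362.0, 63.0], [390.0, 65.0], [383.0, 158.0]] mid [ 0.5336 -0.2243] sides [0.0208 0.0644] yaw 8.02
8.3333 [ 0.4783 -0.2995  0.2197] [[-0.009, 0.988, 0.156], [0.009, 0.156, -0.988], [-1.0, -0.008, -0.011]] [ 0.6 -0.4  1.1] 0.040380963360113674
shift mm [-0.4 -2.2  5.2] turn deg [ 0.46 -0.61  0.44]
```

View pics/w8.png

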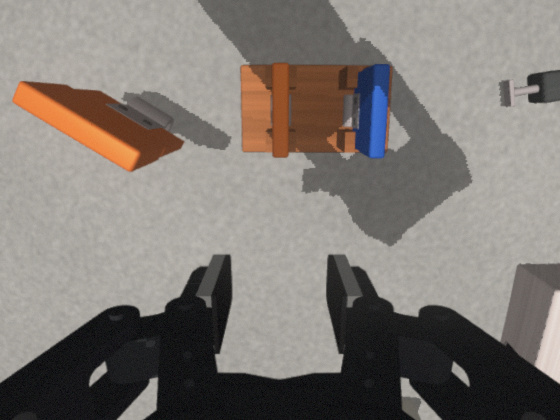

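The rack flap sits at (280,110). Its top measures about 64×11 mm, which matches the size given. The oversize look-alike is at (80,125) and blue is at (375,110).

```bash
python3 st.py 0.4688 -0.2342 0.16 8.6
```

```text
8.3333 [ 0.4783 -0.2995  0.2197] [[-0.009, 0.988, 0.156], [0.009, 0.156, -0.988], [-1.0, -0.008, -0.011]] [ 0.6 -0.4  1.1] 0.040380963360113674
shift mm [ 60.4   1.2 -65.3] turn deg [ 0.36 -0.61  0.44]
```

Call:
arm_command:
  plan:
    - [[0,0.001,-0.022,0.4,-0.6,0.4,0.04],[0,0,-0.022,0,0,0,0.04],[0,0,-0.02,0,0,0,0.04],[0.02,0,0,0,0,0,0.04],[0.02,0,0,0,0,0,0.04],[0.01,0,0,0,0,0,0.04],[0,0,0,0,0,0,0.04],[0,0,0,0,0,0,0.04]]

```text
t: 9.0
tool_pos: [0.4724, -0.2272, 0.1709]
tool_rot: [1.092, 1.275, -1.09]
contact_force: [-0.3, -0.6, 0.7]
opening: 0.0402
```

```bash
python3 st.py 0.4688 -0.2342 0.135 8.6
```

```text
9.0 [ 0.4724 -0.2272  0.1709] [[0.005, 0.987, 0.158], [-0.002, 0.158, -0.988], [-1.0, 0.004, 0.003]] [-0.3 -0.6  0.7] 0.04017655776569158
shift mm [35.9 -4.8  6.3] turn deg [ 0.47  0.15 -0.26]
```

Call:
arm_command:
  plan:
    - [[0.01,-0.005,0.0065,0.5,0.1,-0.2,0.04],[0,0,0,0,0,0,0.04],[0.02,0,0,0,0,0,0.04],[0,0,0,0,0,0,0.04]]

```text
t: 9.33
tool_pos: [0.4698, -0.2368, 0.1427]
tool_rot: [1.099, 1.27, -1.098]
contact_force: [-0.9, 0.5, -1.0]
opening: 0.0398
```

```bash
python3 st.py 0.4688 -0.2342 0.085 8.6
```

```text
9.3333 [ 0.4698 -0.2368  0.1427] [[0.005, 0.989, 0.147], [-0.004, 0.148, -0.989], [-1.0, 0.004, 0.004]] [-0.9  0.5 -1. ] 0.03982727196698268
shift mm [57.7 -0.8 -3. ] turn deg [-0.12  0.25 -0.23]
```

Call:
arm_command:
  plan:
    - [[0.012,-0.0008,-0.003,0,0.2,-0.2,0.04],[0.014,0,0,0,0,0,0.04],[0.014,0,0,0,0,0,0.04],[0.012,0,0,0,0,0,0.04],[0,0,0,0,0,0,0.04],[0,0,0,0,0,0,0.04]]

```text
t: 9.83
tool_pos: [0.4706, -0.2364, 0.0918]
tool_rot: [1.101, 1.268, -1.1]
contact_force: [0.8, -1.1, 0.7]
opening: 0.0403
```

```bash
python3 st.py 0.4688 -0.2342 0.085 8.6
```

```text
9.8333 [ 0.4706 -0.2364  0.0918] [[0.005, 0.989, 0.145], [-0.003, 0.145, -0.989], [-1.0, 0.004, 0.004]] [ 0.8 -1.1  0.7] 0.04029147760789254
shift mm [ 6.8 -1.5 -2.5] turn deg [-0.28  0.23 -0.26]
```

Call:
arm_command:
  plan:
    - [[0.006,-0.0015,-0.0025,-0.3,0.2,-0.25,0.04],[0,0,0,0,0,0,0.04],[0,0,0,0,0,0,0.005],[0,0,0,0,0,0,0.005],[0,0,0,0,0,0,0.005],[0,0,0,0,0,0,0.005],[0,0,0,0,0,0,0.005],[0,0,0,0,0,0,0.005]]
  squeeze: 60

```text
t: 10.5
tool_pos: [0.4702, -0.235, 0.0885]
tool_rot: [1.097, 1.272, -1.096]
contact_force: [0.3, -0.1, -2.2]
opening: 0.0102
```

```bash
python3 st.py 0.4688 -0.2342 0.085 8.6
```

```text
10.5 [ 0.4702 -0.235   0.0885] [[0.004, 0.989, 0.151], [-0.003, 0.151, -0.989], [-1.0, 0.003, 0.003]] [ 0.3 -0.1 -2.2] 0.010244250824634897
shift mm [ 3.5 -1.3 -1. ] turn deg [ 0.06  0.19 -0.18]
```

Call:
arm_command:
  plan:
    - [[-0.008,0,0,0,0,0,0.005],[-0.01,0,0,0,0,0,0.005],[-0.01,0,0,0,0,0,0.005],[-0.01,0,0,0,0,0,0.005],[-0.02,0,0,0,0,0,0.005],[-0.02,0,0,0,0,0,0.005],[-0.02,0,0,0,0,0,0.005],[-0.01,0,0,0,0,0,0.005],[0,0,0,0,0,0,0.005]]

```text
t: 11.25
tool_pos: [0.47, -0.2348, 0.2082]
tool_rot: [1.096, 1.269, -1.095]
contact_force: [0.9, 0.0, -0.6]
opening: 0.0099
```

```bash
python3 st.py 0.535 0.082 0.2 -5
```

```text
11.25 [ 0.47   -0.2348  0.2082] [[0.006, 0.989, 0.151], [-0.005, 0.151, -0.989], [-1.0, 0.006, 0.006]] [ 0.9  0.  -0.6] 0.009888131493704655
shift mm [   7.1  111.9 -303.5] turn deg [13.66  0.28 -0.35]
```

Call:
arm_command:
  plan:
    - [[0,0.004,-0.012,0,0,0,0.005],[0,0.009,-0.024,0,0,0,0.005],[0,0.009,-0.024,0,0,0,0.005],[0,0.009,-0.024,0,0,0,0.005],[0,0.009,-0.024,0,0,0,0.005],[0,0.009,-0.024,0,0,0,0.005],[0,0.009,-0.024,0,0,0,0.005],[0,0.009,-0.024,0,0,0,0.005],[0,0.009,-0.024,0,0,0,0.005],[0,0.009,-0.024,0,0,0,0.005],[0,0.009,-0.024,0,0,0,0.005],[0,0.005,-0.015,0,0,0,0.005],[0,0,0,4.5,0,0,0.005],[0,0,0,4.5,0,0,0.005],[0,0,0,4.5,0,0,0.005],[0,0,0,0,0,0,0.005],[0,0,0,0,0,0,0.005]]

```text
t: 12.67
tool_pos: [0.5173, 0.0716, 0.1873]
tool_rot: [1.266, 1.185, -1.291]
contact_force: [-0.1, 0.7, -0.9]
opening: 0.0098
```

```bash
python3 st.py 0.535 0.082 0.19 -5
```

```text
12.6667 [0.5173 0.0716 0.1873] [[-0.023, 0.996, -0.09], [0.004, -0.09, -0.996], [-1.0, -0.024, -0.002]] [-0.1  0.7 -0.9] 0.00984421317841751
shift mm [ -3.1  16.6 -12. ] turn deg [-0.14 -0.12  1.36]
```

Call:
arm_command:
  plan:
    - [[0,0.008,-0.006,0,0,0.7,0.005],[0,0.0085,-0.006,0,0,0.7,0.005],[0,0,0,0,0,0,0.005],[0,0,0,0,0,0,0.005]]

```text
t: 13.0
tool_pos: [0.5355, 0.0838, 0.1851]
tool_rot: [1.274, 1.169, -1.27]
contact_force: [0.2, -0.1, -1.1]
opening: 0.0099
```

```bash
python3 - <<'E'
from m import *
for cam in ("side","scene"):
    M=c2w(cam); im=get_image(cam); cv2.imwrite(f"pics/{cam}9.png",im[:,:,::-1])
    for t in ("flap_orange","hinge_centre"):
        for r in mark_of(cam,t)[:2]: print(cam,t,round(r["conf"],2),w(M,r["at"]).round(4))
E
python3 st.py 0.535 0.0822 0.155 -5
```

```text
side flap_orange 0.94 [0.5289 0.0895 0.1236]
side flap_orange 0.58 [ 0.3407 -0.2657  0.0131]
scene flap_orange 0.94 [ 0.3391 -0.2649  0.012 ]
scene flap_orange 0.88 [0.5349 0.0847 0.1205]
scene hinge_centre 0.67 [0.537  0.0806 0.0572]
13.3 [0.5352 0.0833 0.1854] [[0.001, 0.996, -0.087], [0.002, -0.087, -0.996], [-1.0, 0.001, -0.002]] [ 0.4  0.3 -0.6] 0.009763228666060338
shift mm [30.4 -0.2  1.2] turn deg [ 0.04 -0.14 -0.06]
```

Call:
arm_command:
  plan:
    - [[0.012,0,0.0012,0,0,0,0.005],[0.012,0,0,0,0,0,0.005],[0.005,0,0,0,0,0,0.005],[0,0,0,0,0,0,0.005],[0,0,0,0,0,0,0.005]]

```text
t: 13.72
tool_pos: [0.5343, 0.0815, 0.1524]
tool_rot: [1.275, 1.168, -1.272]
contact_force: [-0.5, -0.4, -0.7]
opening: 0.0096
```

```bash
python3 st.py 0.535 0.0822 0.1205 -5
```

```text
13.7167 [0.5343 0.0815 0.1524] [[-0.0, 0.996, -0.087], [0.002, -0.087, -0.996], [-1.0, -0.0, -0.002]] [-0.5 -0.4 -0.7] 0.009628154057106625
shift mm [31.9  0.6 -0.7] turn deg [-0.01 -0.13  0.02]
```

Call:
arm_command:
  plan:
    - [[0.006,0.0006,-0.0007,0,0,0,0.005],[0.008,0,0,0,0,0,0.005],[0.008,0,0,0,0,0,0.005],[0.005,0,0,0,0,0,0.005],[0,0,0,0,0,0,0.005],[0,0,0,0,0,0,0.005]]

```text
t: 14.22
tool_pos: [0.5347, 0.0823, 0.1218]
tool_rot: [1.274, 1.169, -1.273]
contact_force: [-0.1, 0.0, -0.2]
opening: 0.0101
```

```bash
python3 st.py 0.535 0.0822 0.1205 -5
```

```text
14.2167 [0.5347 0.0823 0.1218] [[-0.001, 0.996, -0.087], [0.002, -0.087, -0.996], [-1.0, -0.001, -0.002]] [-0.1  0.  -0.2] 0.010092347837579736
shift mm [1.3 0.3 0.1] turn deg [-0.   -0.12  0.08]
```

Call:
arm_command:
  plan:
    - [[0.0013,0.0003,0,0,0,0,0.005],[0,0,0,0,0,0,0.005],[0,0,0,0,0,0,0.005]]

```text
t: 14.47
tool_pos: [0.5353, 0.0823, 0.1207]
tool_rot: [1.275, 1.169, -1.273]
contact_force: [-0.4, -0.5, -1.7]
opening: 0.0095
```

```bash
cat > fin.py <<'E'
from m import *
import sys
tiles=[]
for cam,sz in (("side",40),("scene",40),("wrist",110)):
    M=c2w(cam); im=get_image(cam).copy(); p=proj(cam,M,np.array([.5351,.0832,.056])); 
    for t in ("flap_orange",):
        for r in mark_of(cam,t)[:2]: print(cam,t,round(r["conf"],2),w(M,r["at"]).round(4))
    x,y=int(p[0]),int(p[1]); y=min(max(y,sz),419-sz); print(cam,"crop origin",x-sz,y-sz,"px",p.round(1))
    tiles.append(cv2.resize(im[y-sz:y+sz,x-sz:x+sz,::-1],(400,400) if cam!="wrist" else (400,200),interpolation=cv2.INTER_CUBIC))
    if cam=="wrist": tiles[-1]=cv2.resize(im[60:420,100:460,::-1],(400,400))
cv2.imwrite(sys.argv[1],np.vstack([np.hstack(tiles[:2]),]) if len(sys.argv)<3 else tiles[2])
cv2.imwrite("pics/wr.png",tiles[2])
E
python3 fin.py pics/f1.png; python3 st.py 0.535 0.0822 0.1205 -5
```

```text
side flap_orange 0.95 [0.5308 0.0834 0.0565]
side flap_orange 0.78 [ 0.3389 -0.2646  0.0121]
side crop origin 238 189 px [278.6 229.5]
scene flap_orange 0.9 [0.5338 0.085  0.0566]
scene flap_orange 0.9 [ 0.3388 -0.2673  0.0114]
scene crop origin 233 181 px [273.1 221.2]
wrist flap_orange 0.72 [0.5343 0.0817 0.0551]
wrist flap_orange 0.55 [0.5471 0.1961 0.0931]
wrist crop origin 167 100 px [277.5 210.6]
14.7667 [0.5352 0.0823 0.1206] [[-0.001, 0.996, -0.087], [0.002, -0.087, -0.996], [-1.0, -0.001, -0.002]] [ 0.4 -0.2 -1.7] 0.009756554834296001
shift mm [ 0.1 -0.2  0.1] turn deg [-0.01 -0.12  0.06]
```

View pics/f1.png

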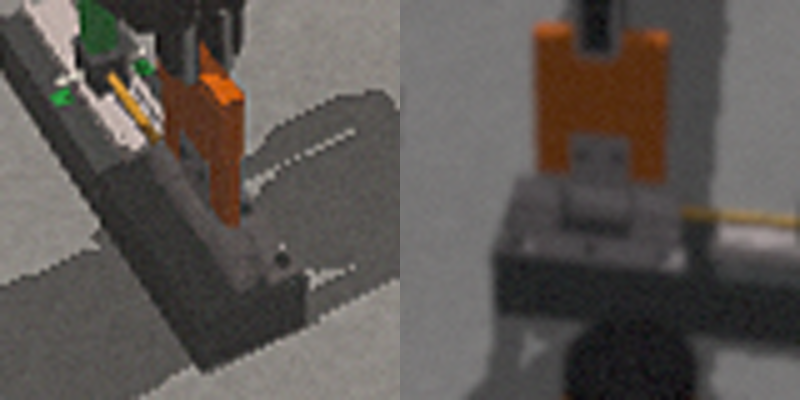

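The scene crop shows the flap upright with its knuckle (565–632) between the fixed ones and small gaps on both sides. I use the last picture to check the lateral alignment.

```bash
python3 - <<'E'
from m import *
M,im=snap("wrist","w10"); a=cv2.resize(im[120:300,200:360,::-1],None,fx=3,fy=3,interpolation=cv2.INTER_CUBIC)
a=cv2.convertScaleAbs(a,alpha=1.6,beta=20)
Ms=c2w("scene"); s=get_image("scene"); b=cv2.convertScaleAbs(cv2.resize(s[200:245,240:300,::-1],(320,240),interpolation=cv2.INTER_CUBIC),alpha=2,beta=10)
out=np.zeros((540,800,3),np.uint8); out[:540,:480]=a; out[:240,480:]=b; cv2.imwrite("pics/f2.png",out)
yw=np.radians(-5); ex=np.array([np.cos(yw),np.sin(yw),0]); ey=np.array([-np.sin(yw),np.cos(yw),0]); H=np.array([.5351,.0832,.056])
for n,x,y,z in (("kn+ far end L",-.01,.043,0),("kn+ R",.01,.043,0),("flap top +y L",-.006,.033,.1),("flap top +y R",.006,.033,.1),("plate low L",-.003,.033,.016),("plate low R",.003,.033,.016)):
    p=proj("wrist",M,H+x*ex+y*ey+np.array([0,0,z])); print(n,p.round(1),((p-[200,120])*3).round())
for n,y,z in (("flap -33",-.033,.04),("flap +33",.033,.04),("k-43",-.043,0.005),("k-19",-.019,.005),("k-15",-.015,.005),("k15",.015,.005),("k19",.019,.005),("k43",.043,.005)):
    p=proj("scene",Ms,H+y*ey+np.array([0,0,z])); print(n,p.round(1),((p-[240,200])*5.333+[480,0]).round())
E
```

```text
kn+ far end L [261.9 145.8] [186.  77.]
kn+ R [293.3 145.8] [280.  77.]
flap top +y L [260.5 201.2] [182. 244.]
flap top +y R [292.  201.2] [276. 244.]
plate low L [272.5 165.4] [217. 136.]
plate low R [282.5 165.4] [247. 136.]
flap -33 [260.2 206.7] [587.  36.]
flap +33 [286.3 209.2] [727.  49.]
k-43 [256.4 217.9] [568.  95.]
k-19 [265.7 218.8] [617. 100.]
k-15 [267.3 219. ] [625. 101.]
k15 [278.9 220.2] [688. 108.]
k19 [280.5 220.3] [696. 108.]
k43 [289.9 221.3] [746. 114.]
```

View pics/f2.png

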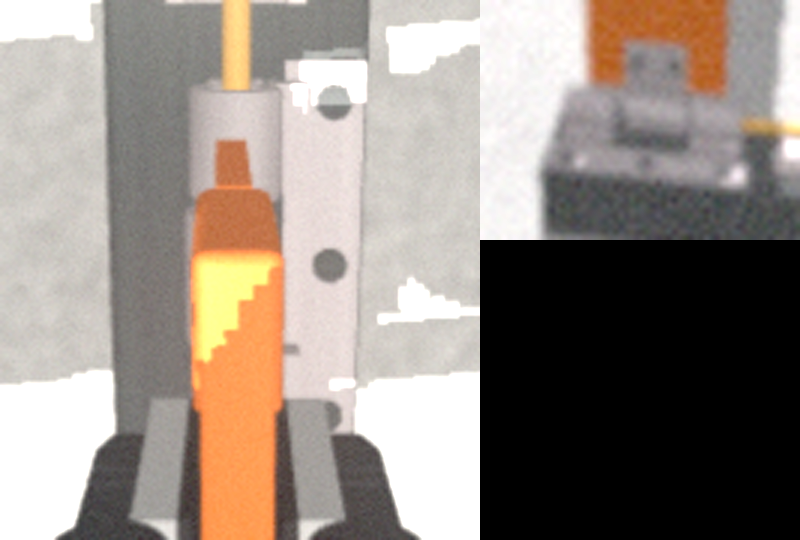

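The flap sits on the fixed knuckle's axis: plate bottom centre at column 232 against knuckle centre 235, which is about 0.5 mm. It's upright and clear of the sill. Handing in.

```bash
python3 st.py 0.535 0.0822 0.1205 -5; python3 -c "
from h import *
print(finish_job())"
```

```text
14.8667 [0.5351 0.0823 0.1205] [[-0.001, 0.996, -0.087], [0.002, -0.087, -0.996], [-1.0, -0.001, -0.002]] [ 0.6 -0.7 -0.6] 0.010332618858440248
shift mm [-0.  -0.1  0.1] turn deg [-0.01 -0.13  0.07]
the job is handed in; nothing more can be done
None
```

The pin is parked at the green marks, and the orange flap from the rack is held upright in the gripper between the two fixed knuckles. I handed the job in at about 14.9 s, and no verdict was reported.

- **Pin:** I drew it back by its green grip and let go. Seen from directly overhead, the pointer lies within about half a millimetre of the middle of the marks. I did not look at it from overhead again after that.
- **Flap choice:** I took the flap in the rack, whose top measured about 64 × 11 mm. I left the oversize orange flap outside the rack and the blue flap alone.
- **Final position:** All three cameras put the knuckle's centre 55 to 57 mm above the table, where 56 mm is needed. They also put it within about 2 mm of the hinge centre along the hinge. The tool is vertical to about 0.1°. The force at the wrist is about 1 N, so there is no sign of it resting on the sill.
- **Checks that disagreed:**
  - **Across the hinge:** The side camera's network put the knuckle about 4 mm towards the robot. The scene and wrist cameras said about 1 mm, and the close wrist picture about 0.5 mm.
  - **Lean:** That picture also suggests a lean of up to 0.7°, which camera calibration error could equally explain, so I did not correct for it.

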